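# Prove the roller catch of a bench cabinet

## Task

The roller catch of the little steel cabinet has just been refitted, so try it out: gently push the door shut past the roller until it snaps home, let go so that the catch alone keeps it shut, then pull the door back out through the catch and leave it standing well open, by 60 to 90 degrees, with your hand off it. Do not slam the door, do not lean on it with more than about 20 N once it is home (its rubber buffer must not be squashed), and leave the things around the cabinet where they are.

Things in the scene. Friction and masses are not known exactly. Their poses are not given: they have to be found in the camera images.
- cabinet: Grey sheet-steel cabinet fixed on the bench, 120 deep (its x) x 200 wide (its y) x 160 mm high, open at the front behind one grey door. Origin: centre of the underside; -x is its front (towards the robot), z up.
- hinge (a point): Point on the upright hinge line of the door, on the cabinet's front face near its left (+y) edge: 60 mm in front of and 92 mm left of the cabinet's centre, 130 mm above the bench; axes parallel to the cabinet's, at any door angle.
- handle (a point): Grip point on the door's handle: axis of an upright round steel bar, 12 mm diameter, 130 mm above the bench. The bar is free from 61 mm to its top at 155 mm; one foot joins it to the door at 55 mm. Its axis is 45 mm in front of the door's outer face and 162 mm along the panel from the hinge line. Axes turn with the door: x its inward normal, y along the panel to the hinge.
- door (a joint): Angle of the inset door (12 mm thick, 128 mm high), rad: 0 = flush with the cabinet's front; grows as the free right edge swings out to the robot (clockwise from above); stop at 1.75. Stays where it is left. Where it is home is not known beforehand: anywhere from 13 mm proud to 11 mm sunk at the handle (+0.08 to -0.07 rad), as the catch is set on slotted screws.
- buffer (a joint): How far the door presses in the rubber buffer behind it, m: 0 = untouched; about 0.0013 to 0.0018 while the catch alone holds the door home; each further mm takes about 5 N more on the handle. Over 0.0008 with the door let go only if it has snapped home.
- tape_centre (a point): Bystander: centre of a dark roll of tape lying flat, 66 mm across, 19 mm high.
- spool_centre (a point): Bystander: centre of a reel of solder standing flat, 52 mm across, 33 mm high.
- mug_centre (a point): Bystander: centre of a white mug, 80 mm across (113 with handle), 91 mm high.
- catch (a point): Mid setting of the sprung roller catch under the roof, by the door's free edge; the real one is up to 11 mm nearer or farther (cabinet x). About 11 mm before home the door's nib meets it; it takes a push of 6 to 10 N at the handle; 5 mm before home it snaps in and the push falls away, then a rubber buffer stops it. Short of it, the door is pushed out. Pulling out takes 3 to 7 N.

How it is judged:
By the outcome, as a careful person would: the job done as asked, in the order asked, and still so for the second after the job is handed in, with the robot touching nothing.
It also fails if it takes over 54 s, if anything falls off the work surface, if the arm or the gripper's body presses on something with over 40 N, if the wrist force passes 120 N, or if a joint passes its speed limit or range.

## Robot

A 6-joint arm with a two-finger parallel gripper is mounted at the origin on a cart in front of the work surface, level with it; the furniture and walls round the work are solid. World frame = base frame: x ahead of the robot, y to its left, z up, the work surface at z = 0. Lengths are in m, angles in degrees, forces in N, time in s.
With the tool pointing down it reaches from about 0.4 to 0.825 m from the base axis. Payload 7 kg.
Tool frame: the origin (TCP) lies between the finger pads; the fingertips stand 25 mm ahead of it and the grasp point (between the pads) lies 6 mm ahead of it; z points along the fingers, y is the line along which they close (so a half turn about z gives the same grasp; the last joint's range is limited). The gripper opens to 88 mm and grips with 3 to 60 N. Pads are 19 mm wide; open, the fingers measure 130 mm over their backs; the gripper's body (78 mm by 193 mm) begins 47 mm behind the grasp point.
Start: joints at [-52.42, 20.546, 0.682, 0, -70.136, -16.507], TCP at [0.243, -0.63, 0.216] pointing down, gripper open.
Joint ranges: [-176.03, 176.03], [-82.01, 121.73], [-58.28, 71.71], [-173.87, 95.51], [-174.79, -0.11], [-173.66, 173.66]. Speed limits (degrees/s): [136.94, 136.94, 172.46, 180, 180, 180].

## Interface

Orientations are given as [roll, pitch, yaw] about the fixed x, y, z axes, in that order (R = Rz(yaw) Ry(pitch) Rx(roll)).
In Python, from plant import r gives the robot as it stands.
- The arm moves only by the shell command python3 -m crank 'ROWS' [FORCE]. ROWS is JSON, a list of rows, each a list of 3 entries, a list of its own where there are three numbers: the turn, a rotation vector about the tool's x, y, z in degrees, then the shift along the tool's x, y, z in cm, then the closure, from -1 (fully open) to 1 (shut). In form: [[[wx, wy, wz], [dx, dy, dz], fingers], ...]. A call has 1 to 8 rows; each row shifts and turns the commanded pose from where the row before left it, along the tool's axes as they then stand; what a row does not reach is not made up. A row lasts 1/10 s, in which the tool goes at most 50 mm and 8.59 degrees, less where a joint would pass 70% of its speed; a pose out of reach is approached as far as the arm can. A call with a gripper value outside its range is refused whole. The fingers move at their own pace and stop on an object; FORCE is the grip in N (left out, the last holds). Time passes only in rows, so rows that do not move let the fingers close. It gives the time, the measured TCP pose, the force, the opening and the grip force at its end, in the units of the state.
- r.get_state(): the state, without advancing time (a new reading comes with each control period).
- r.capture(name): name is "side" or "top"; returns a dict with "color" (480x640x3 uint8, red, green, blue), "range_z" (480x640 float32, m along the optical axis (not along the pixel's ray), 0 where there is no reading), "intrinsics" (3x3 intrinsics, pixels), "world_from_camera" (4x4, takes a point from camera to world coordinates). Camera axes: x right, y down, z forward; pixel columns grow to the right and rows downward; lengths in m; the calibration is good to about 2 mm. A picture is of the moment at which its call begins.
- r.close_job(): hands the job in; it is judged then, once.
The state is a dict: "time_s": time; "joints": joint angles; "qd": joint speeds; "joint_torque": joint torques, N m; "tcp_pos": TCP position; "eef_rot": TCP orientation; "contact_force": force on the tool from outside, world axes, zero at the start; "moment": the same for the moment, N m; "gripper_width": finger opening in m; "gripper_force": force on a finger pad.
Only numpy, scipy, OpenCV 4.12 (cv2) and the standard library are available. Lean on these libraries where they do the work, as an engineer would, in place of code of your own. Each camera call takes 0.05 s, during which the arm holds its last target. There are 200 camera calls.

## Working session

There is one attempt and no reset: what is moved stays moved. The work goes in short steps, Python scripts to look and compute and a shell command to move; the robot and the scene stay as the last step left them, time stands still between calls to the robot, and variables do not carry over. Pictures are saved under pics/ and viewed, at most 10 in all, crops included, and the job is handed in when it is done.

```bash
mkdir -p pics; ls
python3 - <<'E'
from plant import r
import cv2,numpy as np
s=r.get_state()
print({k:np.round(v,3).tolist() for k,v in s.items()})
for n in("top","side"):
    c=r.capture(n); cv2.imwrite(f"pics/{n}0.png",c["color"][:,:,::-1]); np.savez(f"pics/{n}0.npz",**c)
    print(n,c["world_from_camera"].round(3).tolist())
E
```

```text
pics
{'time_s': 0.0, 'joints': [-52.42, 20.59, 0.633, -0.02, -70.137, -16.508], 'qd': [-0.031, 0.087, -0.073, -0.06, -0.077, 0.019], 'joint_torque': [0.0, -58.272, 29.306, 6.998, 0.007, -0.0], 'tcp_pos': [0.242, -0.629, 0.215], 'eef_rot': [179.905, -0.009, -158.934], 'contact_force': [-0.699, 0.523, 0.667], 'moment': [0.024, -0.045, -0.002], 'gripper_force': 0.0, 'gripper_width': 0.088}
top [[0.009, -0.988, 0.153, 0.468], [-0.999, -0.016, -0.038, -0.0], [0.04, -0.153, -0.987, 0.944], [0.0, 0.0, 0.0, 1.0]]
side [[-0.86, -0.16, 0.485, 0.11], [-0.51, 0.319, -0.799, 0.778], [-0.027, -0.934, -0.356, 0.451], [0.0, 0.0, 0.0, 1.0]]
```

View pics/top0.png

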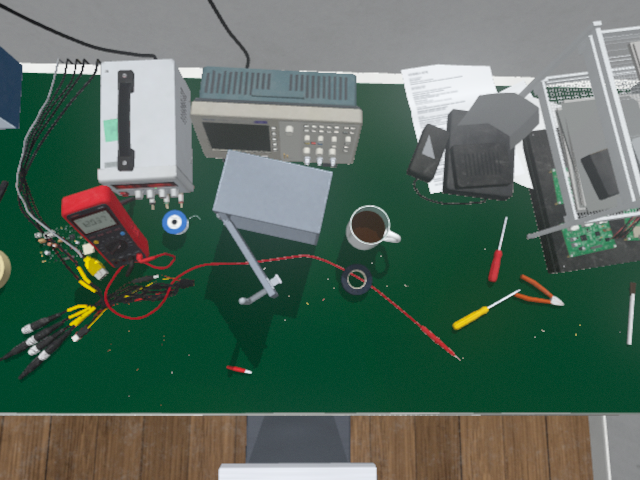

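View pics/side0.png

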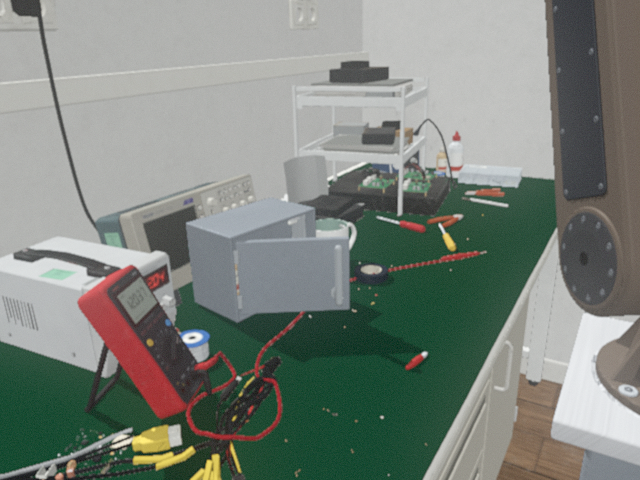

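```bash
cat > h.py <<'E'
import numpy as np,cv2
def cloud(c):
    K=c["intrinsics"];T=c["world_from_camera"];z=c["range_z"]
    v,u=np.mgrid[:480,:640]
    P=np.stack([(u-K[0,2])/K[0,0]*z,(v-K[1,2])/K[1,1]*z,z],-1)@T[:3,:3].T+T[:3,3]
    P[z==0]=np.nan
    return P
E
python3 - <<'E'
from h import *
c=np.load("pics/top0.npz");P=cloud(c)
cv2.imwrite("pics/crop1.png",cv2.resize(c["color"][140:320,190:410,::-1],None,fx=3.5,fy=3.3,interpolation=cv2.INTER_CUBIC)[:600,:800])
sub=P[140:320,190:350]
m=(abs(sub[...,2]-.16)<.006)
m=cv2.morphologyEx(m.astype(np.uint8),cv2.MORPH_OPEN,np.ones((5,5)))>0
q=sub[m];R=cv2.minAreaRect((q[:,:2]*1000).astype(np.float32));print("roof z",np.median(q[:,2]),R,cv2.boxPoints(R).round())
for v in range(210,310,6):
    print(v,[(u,*(P[v,u]*1000).round().astype(int)) for u in range(220,292,4) if P[v,u,2]>.03])
E
```

```text
roof z 0.159687239865824 ((678.616455078125, 50.303489685058594), (199.94680786132812, 121.02595520019531), 78.45796203613281) [[599. -36.]
 [718. -60.]
 [758. 136.]
 [639. 160.]]
210 [(220, np.int64(640), np.int64(146), np.int64(161)), (224, np.int64(641), np.int64(139), np.int64(159)), (228, np.int64(641), np.int64(132), np.int64(159)), (232, np.int64(641), np.int64(124), np.int64(160)), (236, np.int64(641), np.int64(117), np.int64(160)), (244, np.int64(641), np.int64(103), np.int64(160)), (248, np.int64(642), np.int64(95), np.int64(159)), (252, np.int64(642), np.int64(88), np.int64(160)), (256, np.int64(642), np.int64(81), np.int64(161)), (260, np.int64(642), np.int64(74), np.int64(158)), (264, np.int64(642), np.int64(66), np.int64(160)), (268, np.int64(642), np.int64(59), np.int64(162)), (272, np.int64(642), np.int64(52), np.int64(160)), (276, np.int64(643), np.int64(45), np.int64(159)), (280, np.int64(642), np.int64(37), np.int64(164)), (284, np.int64(643), np.int64(30), np.int64(160)), (288, np.int64(643), np.int64(23), np.int64(159))]
216 [(220, np.int64(632), np.int64(147), n
[... 2768 characters left out ...]
6), np.int64(133))]
288 [(268, np.int64(501), np.int64(56), np.int64(147)), (272, np.int64(502), np.int64(49), np.int64(146))]
294 [(256, np.int64(493), np.int64(86), np.int64(56)), (260, np.int64(493), np.int64(78), np.int64(61)), (264, np.int64(493), np.int64(70), np.int64(60)), (268, np.int64(491), np.int64(56), np.int64(150)), (272, np.int64(491), np.int64(49), np.int64(149)), (276, np.int64(492), np.int64(43), np.int64(120))]
300 [(240, np.int64(479), np.int64(105), np.int64(152)), (244, np.int64(479), np.int64(98), np.int64(154)), (248, np.int64(480), np.int64(96), np.int64(108)), (252, np.int64(481), np.int64(93), np.int64(62)), (256, np.int64(481), np.int64(86), np.int64(56))]
306 []
```

View pics/crop1.png

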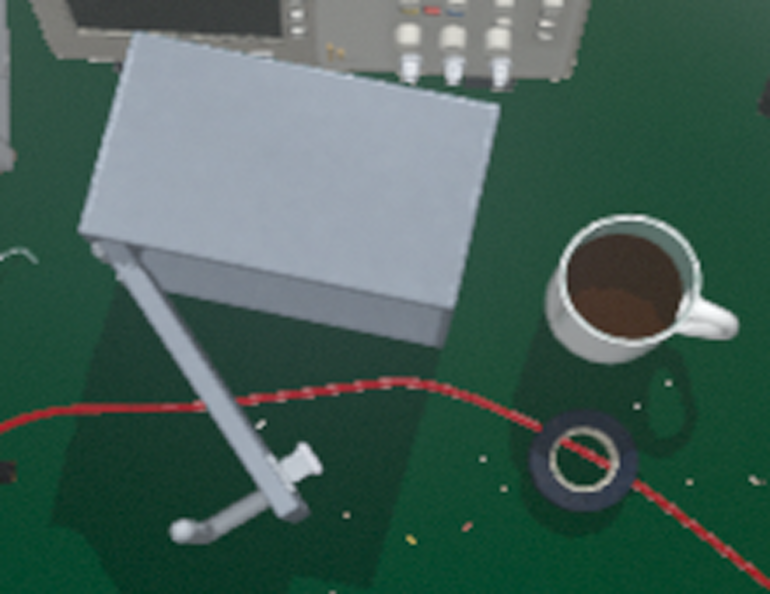

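```bash
python3 -m crank '[[[0,0,-8.5],[0,0,0],-1],[[0,0,-8.5],[0,0,0],-1],[[0,0,-8.5],[0,0,0],-1],[[0,0,-8.5],[0,0,0],-1],[[0,0,-8.5],[0,0,0],-1],[[0,0,-8.5],[0,0,0],-1],[[0,0,-8.5],[0,0,0],-1],[[0,0,-8.5],[0,0,0],-1]]' 30
python3 -m crank '[[[0,0,-8.5],[0,0,0],-1],[[0,0,-8.5],[0,0,0],-1],[[0,0,-8.5],[0,0,0],-1],[[0,0,-8.5],[0,0,0],-1],[[0,0,0],[-3,-3.7,0],-1],[[0,0,0],[-3,-3.7,0],-1],[[0,0,0],[-3,-3.7,0],-1],[[0,0,0],[-3,-3.7,0],-1]]'
python3 -m crank '[[[0,0,0],[-3,-3.7,0],-1],[[0,0,0],[-3,-3.7,0],-1],[[0,0,0],[-3,-3.7,0],-1],[[0,0,0],[-3,-3.7,0],-1],[[0,0,0],[-3,-3.7,0],-1],[[0,0,0],[-3,-3.7,0],-1],[[0,0,0],[-3,-3.7,0],-1],[[0,0,0],[0,0,0],-1]]'
cat >> h.py <<'E'
import sys
C=np.array([.679,.050]);Y=np.radians(-11.5)
ex=np.array([np.cos(Y),np.sin(Y)]);ey=np.array([-np.sin(Y),np.cos(Y)])
H=C-.06*ex+.092*ey
def bar(th):
    a=Y+np.arctan2(-.162,-.045)-np.radians(th);return H+.1681*np.array([np.cos(a),np.sin(a)])
def to(xy,z,th):  # shift in tool axes (cm) and turn about tool z to get at xy,z with the door-aligned yaw
    from plant import r
    s=r.get_state();p=np.array(s["tcp_pos"]);y=np.radians(s["eef_rot"][2])
    d=np.array([*xy,z])-p
    print("tool shift cm",np.round([100*(d[0]*np.cos(y)+d[1]*np.sin(y)),100*(d[0]*np.sin(y)-d[1]*np.cos(y)),-100*d[2]],2),
      "turn z",round(-(-11.5-th-s["eef_rot"][2]),1),"tcp",p.round(4),"rot",np.round(s["eef_rot"],1),"F",np.round(s["contact_force"],1),"q",np.round(s["joints"]),"t",round(s["time_s"],1))
E
python3 -c "
from h import *
print(H,bar(45.3),bar(0));to(bar(45.3),.136,45.3)"
```

```text
time_s: 0.9
tcp_pos: [0.2426, -0.6296, 0.2155]
eef_rot: [180.0, 0.1, -90.6]
contact_force: [0.5, 0.1, 0.5]
gripper_width: 0.0878
gripper_force: 0.0
time_s: 1.7
tcp_pos: [0.3012, -0.4467, 0.2155]
eef_rot: [180.0, 0.0, -57.0]
contact_force: [1.4, 0.1, 1.7]
gripper_width: 0.0877
gripper_force: 0.0
time_s: 2.5
tcp_pos: [0.4051, -0.1269, 0.2163]
eef_rot: [-179.9, -0.0, -56.6]
contact_force: [0.8, -0.6, -0.6]
gripper_width: 0.0876
gripper_force: 0.0
[0.63854637 0.15211515] [0.47838248 0.10107459] [0.56216754 0.00236908]
tool shift cm [-14.99 -18.67   8.03] turn z 0.2 tcp [ 0.4051 -0.1269  0.2163] rot [-179.9   -0.   -56.6] F [ 0.8 -0.6 -0.6] q [  9.  -4. -29.  -0. -65.  24.] t 2.5
```

```bash
python3 -m crank '[[[0,0,0],[-3,-3.73,0],-1],[[0,0,0],[-3,-3.73,0],-1],[[0,0,0],[-3,-3.73,0],-1],[[0,0,0],[-3,-3.73,0],-1],[[0,0,0],[-3,-3.73,0],-1],[[0,0,0],[0,0,0],-1],[[0,0,0],[0,0,0],-1]]'
python3 - <<'E'
from h import *
from plant import r
to(bar(45.3),.136,45.3)
c=r.capture("side");cv2.imwrite("pics/s1.png",c["color"][:,:,::-1])
E
```

```text
time_s: 3.2
tcp_pos: [0.4779, 0.0968, 0.2153]
eef_rot: [179.9, 0.0, -56.8]
contact_force: [0.5, 0.0, -0.2]
gripper_width: 0.0877
gripper_force: 0.0
tool shift cm [-0.33 -0.27  7.93] turn z -0.0 tcp [0.4779 0.0968 0.2153] rot [179.9   0.  -56.8] F [ 0.5  0.  -0.2] q [ 35.   3. -22.  -0. -65.  -1.] t 3.2
```

View pics/s1.png

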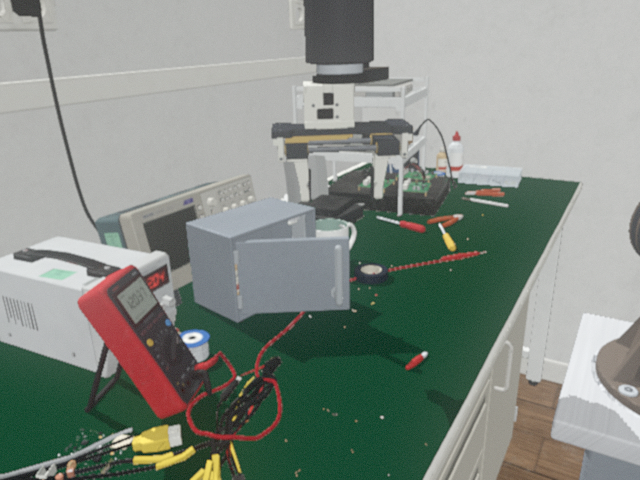

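The fingers (295,190 and 388,190) straddle the bar (341,260) evenly. Next I lower the gripper and close it.

```bash
python3 -m crank '[[[0,0,0],[-0.3,-0.3,2],-1],[[0,0,0],[0,0,2],-1],[[0,0,0],[0,0,2],-1],[[0,0,0],[0,0,1.9],-1],[[0,0,0],[0,0,0],-1]]'
python3 -m crank '[[[0,0,0],[0,0,0],0.6],[[0,0,0],[0,0,0],0.6],[[0,0,0],[0,0,0],0.6],[[0,0,0],[0,0,0],0.6],[[0,0,0],[0,0,0],1],[[0,0,0],[0,0,0],1],[[0,0,0],[0,0,0],1],[[0,0,0],[0,0,0],1]]' 20
python3 -c "
from h import *
to(bar(45.3),.136,45.3)"
```

```text
time_s: 3.75
tcp_pos: [0.4771, 0.0982, 0.135]
eef_rot: [179.8, 0.0, -57.1]
contact_force: [0.7, -0.9, 0.4]
gripper_width: 0.0877
gripper_force: 0.0
time_s: 4.55
tcp_pos: [0.4789, 0.1005, 0.1371]
eef_rot: [180.0, 0.0, -56.9]
contact_force: [0.4, -0.4, -0.5]
gripper_width: 0.0291
gripper_force: 0.0
tool shift cm [-0.08  0.01  0.11] turn z -0.1 tcp [0.4789 0.1005 0.1371] rot [180.    0.  -56.9] F [ 0.4 -0.4 -0.5] q [ 35.   7. -29.  -0. -54.  -2.] t 4.5
```

```bash
python3 -m crank '[[[0,0,0],[0,0,0],1],[[0,0,0],[0,0,0],1],[[0,0,0],[0,0,0],1],[[0,0,0],[0,0,0],1],[[0,0,0],[0,0,0],1]]' 20
python3 -c "
from h import *
to(bar(45.3),.136,45.3)
# closing arc per row in tool axes for step dth
import math
for d in (3,2,.35,.3):
    s=.1681*math.radians(d)*100
    print(d,s)
# tangent in tool frame (tool x = inward normal?)
for th in (45.3,0,75):
    t=(bar(th-.5)-bar(th+.5));t/=np.linalg.norm(t);y=np.radians(-11.5-th)
    print(th,bar(th),t@[np.cos(y),np.sin(y)],t@[np.sin(y),-np.cos(y)])"
```

```text
time_s: 5.05
tcp_pos: [0.481, 0.1016, 0.1374]
eef_rot: [-179.8, -0.0, -56.9]
contact_force: [7.3, 1.8, -5.5]
gripper_width: 0.0101
gripper_force: 20.0
tool shift cm [-0.09  0.25  0.14] turn z -0.1 tcp [0.481  0.1016 0.1374] rot [-179.8   -0.   -56.9] F [ 7.3  1.8 -5.5] q [ 35.   7. -29.   0. -54.  -2.] t 5.0
3 0.8801695417807405
2 0.5867796945204936
0.35 0.10268644654108637
0.3 0.08801695417807402
45.3 [0.47838248 0.10107459] 0.9635179096299438 0.26764386378608324
0 [0.56216754 0.00236908] 0.9635179096299361 0.2676438637861109
75 [0.47413448 0.18713429] 0.9635179096299359 0.26764386378611177
```

```bash
python3 -m crank '[[[0,0,0],[0,-0.22,0.1],1],[[0,0,0],[0,0,0],1],[[0,0,-2],[0.568,0.147,0],1],[[0,0,-2],[0.568,0.147,0],1],[[0,0,-2],[0.568,0.147,0],1],[[0,0,-2],[0.568,0.147,0],1],[[0,0,-2],[0.568,0.147,0],1],[[0,0,0],[0,0,0],1]]' 30
python3 -c "
from h import *
to(bar(35.3),.136,35.3)"
```

```text
time_s: 5.85
tcp_pos: [0.4931, 0.0743, 0.1371]
eef_rot: [-179.9, -0.1, -46.8]
contact_force: [-0.9, -0.7, 7.2]
gripper_width: 0.0093
gripper_force: 30.0
tool shift cm [-0.22  0.27  0.11] turn z -0.0 tcp [0.4931 0.0743 0.1371] rot [-1.799e+02 -1.000e-01 -4.680e+01] F [-0.9 -0.7  7.2] q [ 31.   8. -28.   0. -54.  12.] t 5.8
```

```bash
python3 -m crank '[[[0,0,-2],[0.568,0.147,-0.1],1],[[0,0,-2],[0.568,0.147,0],1],[[0,0,-2],[0.568,0.147,0],1],[[0,0,-2],[0.568,0.147,0],1],[[0,0,-2],[0.568,0.147,0],1],[[0,0,-2],[0.568,0.147,0],1],[[0,0,0],[0,0,0],1]]'
python3 -m crank '[[[0,0,-2],[0.568,0.147,0],1],[[0,0,-2],[0.568,0.147,0],1],[[0,0,-2],[0.568,0.147,0],1],[[0,0,-2],[0.568,0.147,0],1],[[0,0,-2],[0.568,0.147,0],1],[[0,0,0],[0,0,0],1],[[0,0,0],[0,0,0],1]]'
cat >> h.py <<'E'
def f():
    from plant import r
    s=r.get_state();y=np.radians(s["eef_rot"][2]);F=np.array(s["contact_force"]);p=np.array(s["tcp_pos"])[:2]-(H+[.002,.0013])
    # closing push along the tangent, pull along panel; door angle from the bar position
    tx=np.array([np.cos(y),np.sin(y)]);ty=np.array([np.sin(y),-np.cos(y)])
    th=-np.degrees(np.arctan2(p[1],p[0])-Y-np.arctan2(-.162,-.045))
    print("Fx tool",(F[:2]@tx).round(1),"Fy",(F[:2]@ty).round(1),"Fz",F[2].round(1),"th",round(th%360,2),"R",np.linalg.norm(p).round(4),"yawth",round(-11.5-s["eef_rot"][2],1),"w",s["gripper_width"],"t",s["time_s"])
E
python3 -c "
from h import *
f();to(bar(13.3),.136,13.3)"
```

```text
time_s: 6.55
tcp_pos: [0.5128, 0.0457, 0.1373]
eef_rot: [-179.9, -0.1, -34.9]
contact_force: [3.9, 4.3, -1.1]
gripper_width: 0.009
gripper_force: 30.0
time_s: 7.25
tcp_pos: [0.5334, 0.0256, 0.1373]
eef_rot: [-179.9, -0.1, -25.0]
contact_force: [4.1, 4.4, -2.0]
gripper_width: 0.009
gripper_force: 30.0
Fx tool 1.9 Fy -5.7 Fz -2.0 th 12.94 R 0.1668 yawth 13.5 w 0.008960416735037197 t 7.25
tool shift cm [-0.26  0.3   0.13] turn z -0.2 tcp [0.5334 0.0256 0.1373] rot [-1.799e+02 -1.000e-01 -2.500e+01] F [ 4.1  4.4 -2. ] q [ 24.  11. -24.  -0. -55.  41.] t 7.2
```

```bash
python3 -m crank '[[[0,0,-1],[0.283,-0.05,0],1],[[0,0,-1],[0.283,0.07,0],1],[[0,0,-1],[0.283,0.076,0],1],[[0,0,0],[0,0,0],1]]' 40
python3 -c "
from h import *
f()"
python3 -m crank '[[[0,0,-0.35],[0.1,0.027,0],1],[[0,0,-0.35],[0.1,0.027,0],1],[[0,0,-0.35],[0.1,0.027,0],1],[[0,0,-0.35],[0.1,0.027,0],1],[[0,0,0],[0,0,0],1]]'
python3 -c "
from h import *
f()"
python3 -m crank '[[[0,0,-0.35],[0.1,0.027,0],1],[[0,0,-0.35],[0.1,0.027,0],1],[[0,0,-0.35],[0.1,0.027,0],1],[[0,0,0],[0,0,0],1]]'
python3 -c "
from h import *
f()"
```

```text
time_s: 7.65
tcp_pos: [0.5402, 0.0203, 0.1373]
eef_rot: [-180.0, -0.0, -21.9]
contact_force: [3.8, 4.0, 0.7]
gripper_width: 0.0088
gripper_force: 40.0
Fx tool 2.1 Fy -5.1 Fz 0.7 th 9.98 R 0.1667 yawth 10.4 w 0.008825950207045 t 7.65
time_s: 8.15
tcp_pos: [0.5434, 0.018, 0.1373]
eef_rot: [-179.9, -0.1, -20.5]
contact_force: [2.9, 4.5, -0.0]
gripper_width: 0.0085
gripper_force: 40.0
Fx tool 1.1 Fy -5.2 Fz -0.0 th 8.62 R 0.1667 yawth 9.0 w 0.008516876143988418 t 8.15
time_s: 8.55
tcp_pos: [0.5459, 0.0162, 0.1373]
eef_rot: [-179.9, -0.1, -19.5]
contact_force: [3.2, 4.5, -0.4]
gripper_width: 0.0085
gripper_force: 40.0
Fx tool 1.5 Fy -5.3 Fz -0.4 th 7.57 R 0.1667 yawth 8.0 w 0.008535486414721186 t 8.55
```

```bash
for i in 1 ; do python3 -m crank '[[[0,0,-0.35],[0.1,0.027,0],1],[[0,0,-0.35],[0.1,0.027,0],1],[[0,0,-0.35],[0.1,0.027,0],1],[[0,0,0],[0,0,0],1]]' >/dev/null; python3 -c "
from h import *
f()";done
python3 -m crank '[[[0,0,-0.35],[0.1,0.027,0],1],[[0,0,-0.35],[0.1,0.027,0],1],[[0,0,-0.35],[0.1,0.027,0],1],[[0,0,0],[0,0,0],1]]' >/dev/null; python3 -c "
from h import *
f()"
```

```text
Fx tool 0.4 Fy -5.5 Fz -0.4 th 6.5 R 0.1666 yawth 6.9 w 0.008544831904216012 t 8.95
Fx tool 1.4 Fy -5.4 Fz 0.4 th 5.44 R 0.1666 yawth 5.9 w 0.008570507534626088 t 9.35
```

```bash
python3 -m crank '[[[0,0,-0.35],[0.1,0.027,0],1],[[0,0,-0.35],[0.1,0.027,0],1],[[0,0,-0.35],[0.1,0.027,0],1],[[0,0,0],[0,0,0],1]]' >/dev/null; python3 -c "
from h import *
f()"
```

```text
Fx tool 1.8 Fy -5.8 Fz 0.6 th 4.38 R 0.1666 yawth 4.8 w 0.008590790295988276 t 9.75
```

```bash
python3 -m crank '[[[0,0,-0.35],[0.1,0.02,0],1],[[0,0,-0.35],[0.1,0.02,0],1],[[0,0,-0.35],[0.1,0.02,0],1],[[0,0,0],[0,0,0],1]]' >/dev/null; python3 -c "
from h import *
f()"
```

```text
Fx tool 1.3 Fy -5.4 Fz 0.2 th 3.34 R 0.1665 yawth 3.8 w 0.008664789412076742 t 10.15
```

```bash
python3 -m crank '[[[0,0,-0.35],[0.1,0.02,0],1],[[0,0,-0.35],[0.1,0.02,0],1],[[0,0,-0.35],[0.1,0.02,0],1],[[0,0,0],[0,0,0],1]]' >/dev/null; python3 -c "
from h import *
f()"
```

```text
Fx tool 2.2 Fy -4.8 Fz 1.8 th 2.31 R 0.1665 yawth 2.7 w 0.008724188777879761 t 10.55
```

```bash
python3 -m crank '[[[0,0,-0.35],[0.1,0.02,0],1],[[0,0,-0.35],[0.1,0.02,0],1],[[0,0,-0.35],[0.1,0.02,0],1],[[0,0,0],[0,0,0],1]]' >/dev/null; python3 -c "
from h import *
f()"
```

```text
Fx tool 2.2 Fy -4.8 Fz 2.1 th 1.26 R 0.1665 yawth 1.7 w 0.008690318740862301 t 10.95
```

```bash
python3 -m crank '[[[0,0,-0.35],[0.1,0.02,0],1],[[0,0,-0.35],[0.1,0.02,0],1],[[0,0,0],[0,0,0],1]]' >/dev/null; python3 -c "
from h import *
f()"
```

```text
Fx tool -3.1 Fy -6.9 Fz 4.6 th 0.9 R 0.1665 yawth 1.0 w 0.008694638968182875 t 11.25
```

```bash
python3 -m crank '[[[0,0,-0.35],[0.1,0.02,0],1],[[0,0,-0.35],[0.1,0.02,0],1],[[0,0,0],[0,0,0],1]]' >/dev/null; python3 -c "
from h import *
f()"
```

```text
Fx tool -5.9 Fy -8.2 Fz 6.7 th 0.46 R 0.1665 yawth 0.3 w 0.009013751273387292 t 11.55
```

```bash
python3 -m crank '[[[0,0,-0.35],[0.1,0.02,0],1],[[0,0,-0.35],[0.1,0.02,0],1],[[0,0,0],[0,0,0],1]]' >/dev/null; python3 -c "
from h import *
f()"
```

```text
Fx tool -2.4 Fy -5.7 Fz 5.3 th 359.52 R 0.1665 yawth -0.4 w 0.008983783339071731 t 11.85
```

```bash
python3 -m crank '[[[0,0,-0.35],[0.1,0.02,0],1],[[0,0,-0.35],[0.1,0.02,0],1],[[0,0,0],[0,0,0],1]]' >/dev/null; python3 -c "
from h import *
f()"
```

```text
Fx tool 1.4 Fy -2.3 Fz 3.3 th 358.5 R 0.1664 yawth -1.1 w 0.00846204382804273 t 12.15
```

```bash
python3 -m crank '[[[0,0,-0.35],[0.1,0.02,0],1],[[0,0,0],[0,0,0],1]]' >/dev/null; python3 -c "
from h import *
f()"
```

```text
Fx tool 2.9 Fy -1.8 Fz 1.5 th 358.01 R 0.1664 yawth -1.5 w 0.008502785587801 t 12.35
```

```bash
python3 -m crank '[[[0,0,-0.35],[0.1,0.02,0],1],[[0,0,0],[0,0,0],1]]' >/dev/null; python3 -c "
from h import *
f()"
```

```text
Fx tool 2.6 Fy -0.5 Fz 3.2 th 357.73 R 0.1663 yawth -1.8 w 0.008681951818808192 t 12.55
```

```bash
python3 -m crank '[[[0,0,-0.35],[0.1,0.02,0],1],[[0,0,0],[0,0,0],1]]' >/dev/null; python3 -c "
from h import *
f()"
```

```text
Fx tool 1.2 Fy -0.5 Fz 4.8 th 357.5 R 0.1663 yawth -2.2 w 0.008872764031892619 t 12.75
```

```bash
python3 -m crank '[[[0,0,-0.35],[0.1,0.02,0],1],[[0,0,0],[0,0,0],1]]' >/dev/null; python3 -c "
from h import *
f()"
```

```text
Fx tool -2.0 Fy -0.7 Fz 6.2 th 357.32 R 0.1663 yawth -2.5 w 0.008740831920941664 t 12.95
```

```bash
python3 -m crank '[[[0,0,0],[0,0,0],0],[[0,0,0],[0,0,0],0],[[0,0,0],[0,0,0],0],[[0,0,0],[0,0,0],0],[[0,0,0],[0,0,0],0],[[0,0,0],[0,0,0],0],[[0,0,0],[0,0,0],0],[[0,0,0],[0,0,0],0]]'
python3 - <<'E'
from h import *
from plant import r
f()
for n in("side","top"):
    c=r.capture(n);np.savez(f"pics/{n}2.npz",**c)
    im=c["color"][:,:,::-1]
    cv2.imwrite(f"pics/{n}2.png",cv2.resize(im[170:350,170:410],None,fx=3.3,fy=3.3))
f()
E
```

```text
time_s: 13.75
tcp_pos: [0.5726, 0.002, 0.137]
eef_rot: [180.0, 0.0, -9.0]
contact_force: [-0.6, 0.2, 0.2]
gripper_width: 0.0434
gripper_force: 0.0
Fx tool -0.6 Fy -0.1 Fz 0.2 th 357.14 R 0.166 yawth -2.5 w 0.043376362134859 t 13.75
Fx tool 0.1 Fy 0.1 Fz -0.3 th 357.14 R 0.166 yawth -2.5 w 0.043888400657135195 t 13.85
```

View pics/side2.png

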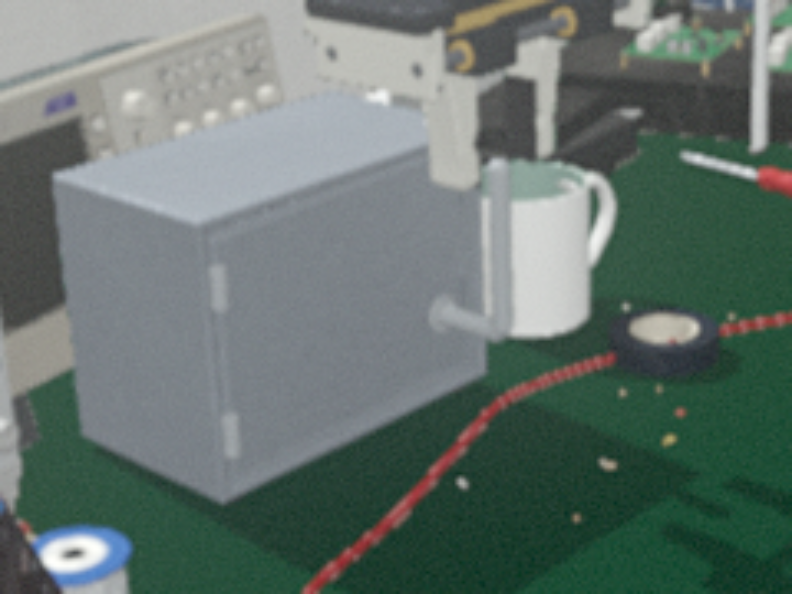

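The door is shut and held by the catch alone. The open fingers are clear on both sides of the bar (500,160–330 in the crop), and the contact force is about 0. I'll re-grip and pull.

```bash
python3 -m crank '[[[0,0,0],[-0.2,0,0],1],[[0,0,0],[0,0,0],1],[[0,0,0],[0,0,0],1],[[0,0,0],[0,0,0],1],[[0,0,0],[0,0,0],1],[[0,0,0],[0,0,0],1],[[0,0,0],[0,0,0],1],[[0,0,0],[0,0,0],1]]' 30
python3 -c "
from h import *
f()"
```

```text
time_s: 14.65
tcp_pos: [0.5706, 0.0022, 0.1371]
eef_rot: [180.0, 0.0, -9.0]
contact_force: [-0.4, 0.1, 0.0]
gripper_width: 0.0094
gripper_force: 30.0
Fx tool -0.4 Fy -0.0 Fz 0.0 th 357.79 R 0.1666 yawth -2.5 w 0.009415353252478624 t 14.65
```

```bash
python3 -m crank '[[[0,0,0.5],[-0.141,-0.04,0],1],[[0,0,0.5],[-0.141,-0.04,0],1],[[0,0,0.5],[-0.141,-0.04,0],1],[[0,0,0.5],[-0.141,-0.04,0],1],[[0,0,0],[0,0,0],1]]' 40; python3 -c "
from h import *
f()"
python3 -m crank '[[[0,0,0.5],[-0.141,-0.04,0],1],[[0,0,0.5],[-0.141,-0.04,0],1],[[0,0,0.5],[-0.141,-0.04,0],1],[[0,0,0.5],[-0.141,-0.04,0],1],[[0,0,0.5],[-0.141,-0.04,0],1],[[0,0,0.5],[-0.141,-0.04,0],1],[[0,0,0],[0,0,0],1]]'; python3 -c "
from h import *
f()"
```

```text
time_s: 15.15
tcp_pos: [0.565, 0.0048, 0.137]
eef_rot: [-180.0, 0.0, -11.0]
contact_force: [0.6, -1.9, 0.2]
gripper_width: 0.0088
gripper_force: 40.0
Fx tool 1.0 Fy 1.7 Fz 0.2 th 359.91 R 0.1667 yawth -0.5 w 0.008802356902654266 t 15.15
time_s: 15.85
tcp_pos: [0.5574, 0.0089, 0.1371]
eef_rot: [180.0, 0.0, -14.0]
contact_force: [-0.7, -2.5, 1.1]
gripper_width: 0.0083
gripper_force: 40.0
Fx tool -0.1 Fy 2.6 Fz 1.1 th 2.88 R 0.1667 yawth 2.5 w 0.008251204196622968 t 15.85
```

```bash
python3 -m crank '[[[0,0,2],[-0.56,-0.1,0],1],[[0,0,2],[-0.563,-0.167,0],1],[[0,0,2],[-0.563,-0.167,0],1],[[0,0,2],[-0.563,-0.167,0],1],[[0,0,2],[-0.563,-0.167,0],1],[[0,0,2],[-0.563,-0.167,0],1],[[0,0,2],[-0.563,-0.167,0],1],[[0,0,0],[0,0,0],1]]'
python3 - <<'E'
from h import *
from plant import r
f()
c=r.capture("side")
cv2.imwrite("pics/side3.png",c["color"][:,:,::-1])
E
```

```text
time_s: 16.65
tcp_pos: [0.5244, 0.0332, 0.1371]
eef_rot: [-180.0, -0.0, -28.0]
contact_force: [0.1, -1.2, 0.4]
gripper_width: 0.0084
gripper_force: 40.0
Fx tool 0.6 Fy 1.0 Fz 0.4 th 16.99 R 0.1671 yawth 16.5 w 0.008417571221530184 t 16.65
```

View pics/side3.png

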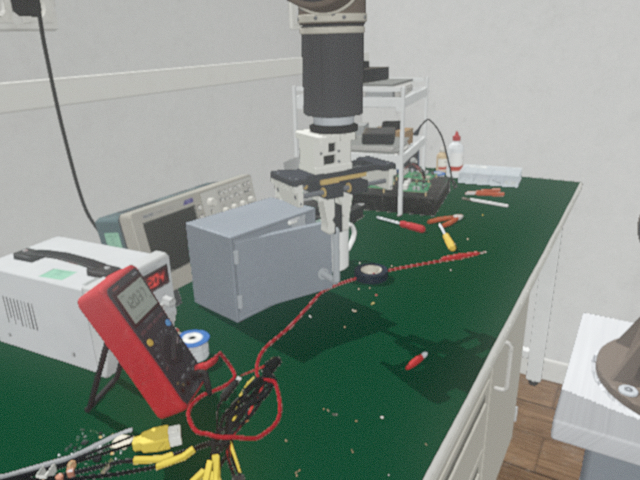

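The door follows the gripper out of the catch (free edge at about 335,270). I'll keep opening it.

```bash
python3 -m crank '[[[0,0,2],[-0.563,-0.167,0],1],[[0,0,2],[-0.563,-0.167,0],1],[[0,0,2],[-0.563,-0.167,0],1],[[0,0,2],[-0.563,-0.167,0],1],[[0,0,2],[-0.563,-0.167,0],1],[[0,0,2],[-0.563,-0.167,0],1],[[0,0,2],[-0.563,-0.167,0],1],[[0,0,2],[-0.563,-0.167,0],1]]'
python3 -c "
from h import *
f()"
python3 -m crank '[[[0,0,2],[-0.563,-0.167,0],1],[[0,0,2],[-0.563,-0.167,0],1],[[0,0,2],[-0.563,-0.167,0],1],[[0,0,2],[-0.563,-0.167,0],1],[[0,0,2],[-0.563,-0.167,0],1],[[0,0,2],[-0.563,-0.167,0],1],[[0,0,2],[-0.563,-0.167,0],1],[[0,0,2],[-0.563,-0.167,0],1]]'
python3 -c "
from h import *
f()"
```

```text
time_s: 17.5
tcp_pos: [0.4955, 0.0694, 0.1371]
eef_rot: [-180.0, -0.0, -44.0]
contact_force: [-0.6, -0.1, 0.4]
gripper_width: 0.009
gripper_force: 40.0
Fx tool -0.4 Fy 0.5 Fz 0.4 th 32.89 R 0.1676 yawth 32.5 w 0.00895111973534753 t 17.5
time_s: 18.3
tcp_pos: [0.4774, 0.1126, 0.137]
eef_rot: [180.0, 0.0, -60.0]
contact_force: [-0.6, 0.4, 1.7]
gripper_width: 0.0088
gripper_force: 40.0
Fx tool -0.6 Fy 0.3 Fz 1.7 th 48.94 R 0.1681 yawth 48.5 w 0.00882595869387618 t 18.3
```

```bash
python3 -m crank '[[[0,0,2],[-0.563,-0.167,0],1],[[0,0,2],[-0.563,-0.167,0],1],[[0,0,2],[-0.563,-0.167,0],1],[[0,0,2],[-0.563,-0.167,0],1],[[0,0,2],[-0.563,-0.167,0],1],[[0,0,2],[-0.563,-0.167,0],1],[[0,0,2],[-0.563,-0.167,0],1],[[0,0,2],[-0.563,-0.167,0],1]]'
python3 -m crank '[[[0,0,2],[-0.563,-0.167,0],1],[[0,0,2],[-0.563,-0.167,0],1],[[0,0,2],[-0.563,-0.167,0],1],[[0,0,2],[-0.563,-0.167,0],1],[[0,0,2],[-0.563,-0.167,0],1],[[0,0,1],[-0.28,-0.08,0],1],[[0,0,0],[0,0,0],1],[[0,0,0],[0,0,0],1]]'
python3 -c "
from h import *
f()"
```

```text
time_s: 19.1
tcp_pos: [0.4721, 0.1592, 0.1371]
eef_rot: [180.0, 0.0, -76.0]
contact_force: [-1.8, -0.6, 1.4]
gripper_width: 0.0087
gripper_force: 40.0
time_s: 19.9
tcp_pos: [0.476, 0.1911, 0.137]
eef_rot: [180.0, 0.0, -86.9]
contact_force: [-3.9, 0.4, 2.1]
gripper_width: 0.0086
gripper_force: 40.0
Fx tool -0.7 Fy 3.9 Fz 2.1 th 75.89 R 0.1688 yawth 75.4 w 0.008580045985215282 t 19.9
```

Next I let go, rise clear and look.

```bash
python3 -m crank '[[[0,0,0],[0,0,0],-1],[[0,0,0],[0,0,0],-1],[[0,0,0],[0,0,0],-1],[[0,0,0],[0,0,0],-1],[[0,0,0],[0,0,0],-1],[[0,0,0],[0,0,0],-1],[[0,0,0],[0,0,-1],-1],[[0,0,0],[0,0,-2],-1]]'
python3 -m crank '[[[0,0,0],[0,0,-3],-1],[[0,0,0],[0,0,-3],-1],[[0,0,0],[0,0,-3],-1],[[0,0,0],[0,0,-3],-1],[[0,0,0],[-4,0,0],-1],[[0,0,0],[0,0,0],-1],[[0,0,0],[0,0,0],-1]]'
python3 - <<'E'
from h import *
from plant import r
f()
c=r.capture("side");cv2.imwrite("pics/side4.png",c["color"][:,:,::-1])
c=r.capture("top");cv2.imwrite("pics/top4.png",c["color"][:,:,::-1])
E
```

```text
time_s: 20.7
tcp_pos: [0.4753, 0.1905, 0.1667]
eef_rot: [179.9, -0.1, -87.0]
contact_force: [0.0, -0.2, -1.2]
gripper_width: 0.0672
gripper_force: 0.0
time_s: 21.4
tcp_pos: [0.4737, 0.2315, 0.2875]
eef_rot: [-180.0, 0.0, -86.9]
contact_force: [0.6, -0.5, 0.2]
gripper_width: 0.0874
gripper_force: 0.0
Fx tool 0.5 Fy -0.6 Fz 0.2 th 88.07 R 0.1842 yawth 75.4 w 0.08743352952963625 t 21.4
```

View pics/side4.png

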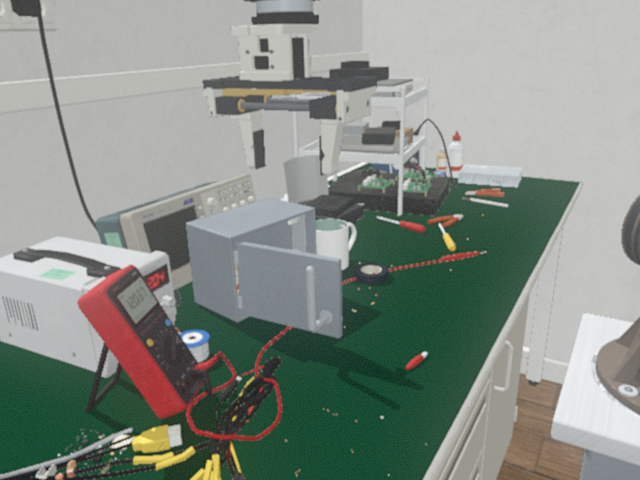

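View pics/top4.png

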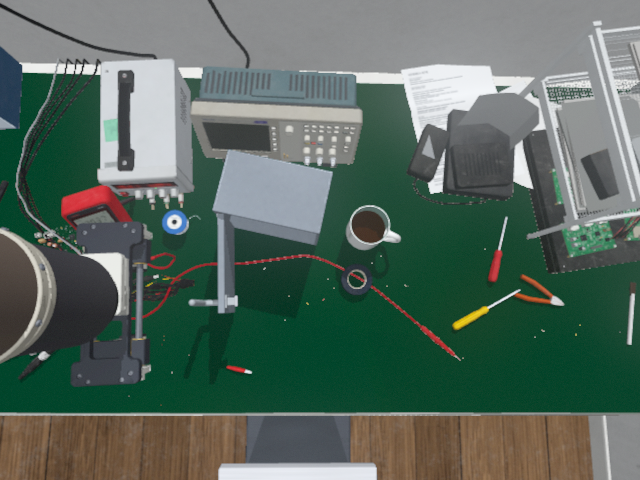

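The door stands open at about 75° (its top edge runs from 226,215 to 228,312). The gripper is well clear, and the tape (357,280), mug (369,228) and spool (175,222) have not moved.

```bash
python3 -c "
from plant import r
print(r.close_job())"
```

```text
the job is handed in; nothing more can be done
None
```

The job is handed in: the door was eased shut until it snapped home, held by the catch alone, pulled back out through it, and left open at about 75° with the gripper clear and the tape, mug and solder reel where they were.

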